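# Slide a loaded board carrier across the gap onto the preheater and latch it in

## Robot

A 6-joint arm with a two-finger parallel gripper is mounted at the origin on a cart in front of the work surface, level with it; the furniture and walls round the work are solid. World frame = base frame: x ahead of the robot, y to its left, z up, the work surface at z = 0. Lengths are in mm, angles in rad, forces in N, time in s.
With the tool pointing down it reaches from about 350 to 975 mm from the base axis. Payload 7.1 kg.
Tool frame: the origin (TCP) lies midway between the tips of the shut fingers; the grasp point (between the pads) lies 19 mm behind it (ctrl.grip_depth is the distance from the TCP to the grasp point, in mm); z points along the fingers, y is the line along which they close (so a half turn about z gives the same grasp; the last joint's range is limited). The gripper opens to 88 mm and grips with 3 to 60 N. Pads are 20 mm wide; open, the fingers measure 115 mm over their backs; the gripper's body (75 mm by 178 mm) begins 61 mm behind the grasp point.
Start: joints at [1.298, 0.423, 1.63, -0, 1.089, -0.019], TCP at [156.896, 604.97, 222.675] pointing down, gripper open.
Joint ranges: [-3, 3], [-0.9, 2.11], [0.09, 2.58], [-1.31, 4.45], [0.11, 2.69], [-2.54, 2.54]. Speed limits (rad/s): [2.39, 2.39, 3.01, 3.14, 3.14, 3.14].

## Interface

Orientations are given as a rotation vector (axis times angle).
In Python, from workcell import ctrl, cams gives the robot as it stands.
- The arm moves only by the tool move_arm, never from a script. Its argument "steps" is a list of rows, each a list of 3 entries, a list of its own where there are three numbers: the shift along the tool's x, y, z in units of 25 mm (1.0 is 25 mm), then the turn about the tool's z in units of 5 degrees (1.0 is 5 degrees), then the closure, from 0 (fully open) to 1 (shut). A call has 1 to 20 rows; each row shifts and turns the commanded pose from where the row before left it, along the tool's axes as they then stand; what a row does not reach is not made up. A row lasts 1/12 s, in which the tool goes at most 41.7 mm and 7.16 degrees, less where a joint would pass 70% of its speed; a pose out of reach is approached as far as the arm can. A call is refused whole if a number of a shift passes 1 or a number of a turn 1, either way. A call with a gripper value outside its range is refused whole. The fingers move at their own pace and stop on an object; the grip force is fixed at half the most. Time passes only in rows, so rows that do not move let the fingers close. It gives the time, the measured TCP pose, the force, the opening and the grip force at its end, in the units of the state.
- ctrl.get_obs(): the state, without advancing time (a new reading comes with each control period).
- cams.get_image(name): name is "scene" or "top" or "wrist"; returns a dict with "image" (384x512x3 uint8, red, green, blue), "camera_matrix" (3x3 intrinsics, pixels), "xyz" and "rotation" of the camera in the world; the wrist camera has in their place "mount" (4x4, takes a point from camera to tool coordinates, whose origin is the TCP and whose axes are the flange's). Camera axes: x right, y down, z forward; pixel columns grow to the right and rows downward; lengths in mm; the calibration is good to about 2 mm. A picture is of the moment at which its call begins: read the wrist's pose just before it. There is no depth.
- ctrl.close_job(): hands the job in; it is judged then, once.
Trained networks look in the newest picture that a camera, given by its name, has taken for a name from the list of things; names that differ only in an ending like _2 or _b are one class to them, and where a whole thing is asked for, a point or a joint stands for the part that bears it (a point fixed in the world has none). Each returns a list of dicts, best first, with "p" (0 to 1); they miss things now and then, are a little off and sometimes report something else, mostly with a low value. They report only what shows in the picture. A call takes as long as a camera call.
- cams.boxes_of(camera, thing): "rect" ([centre column, centre row, width, height] in pixels, round what is visible of it).
- cams.cut_out(camera, thing): "pixels" (384x512 bool, what is visible of it) and "rect" ([centre column, centre row, width, height] in pixels, round what is visible of it).
The state is a dict: "t": time; "qpos": joint angles; "qvel": joint speeds; "joint_torque": joint torques, N m; "ee_pos": TCP position; "orientation": TCP orientation; "ft_force": force on the tool from outside, world axes, zero at the start; "moment": the same for the moment, N m; "width": finger opening in mm; "grasp_force": force on a finger pad.
Only numpy, scipy, OpenCV 4.12 (cv2) and the standard library are available. Lean on these libraries where they do the work, as an engineer would, in place of code of your own. Each camera call takes 0.05 s, during which the arm holds its last target. There are 200 camera calls.

## Task

Load the board preheater: slide the board carrier by its handle off the loading stand, across the open gap and in between the preheater's guides, then press it firmly but gently home against the back stop and swing the red-knobbed keeper fully shut behind its tail. The parts on the board are not soldered yet and sit at its nose, so keep the carrier level: hold its tail down, do not let the nose sag into the gap, do not lift the carrier and do not ram it. Leave the solder spool, the flux jar and the white bottle where they stand.

Things in the scene. Friction and masses are not known exactly. Their poses are not given: they have to be found in the camera images.
- preheater: Fixed grey bench preheater, switched off; housing 150 (x) x 176 (y) x 56 mm. Origin: centre of its underside on the desk, z up; 'preheater' sizes below are in this frame. The carrier enters at its +y end and travels to -y, on two dark slippery ledges, upper faces at z = 64 mm, x = +-36 to +-52 mm, level from y = -75 to +75 mm, then ramps falling 4 mm to y = +94 mm.
- mouth (a point): Middle of the entry between the two guides, preheater (0, 70, 64) mm. Guides: aluminium strips along both ledges, tops at z = 76 mm, inner faces at x = +-51.75 mm (the carrier is 100 mm wide); beyond y = +70 mm they flare out to x = +-62 mm at y = +92 mm.
- ball (a point): Tip of a sprung steel ball in the +x guide, preheater (49.3, -25, 68) mm. It stands 2.4 mm into the channel, thrusts the carrier against the -x guide with 1.5 to 3 N, and takes a few newtons of push to pass, then drags lightly. This bump, felt when the nose still has 50 mm to go, is not the stop.
- back_stop: Fixed aluminium bar 96 x 8 x 30 mm across the preheater's -y end. Origin: middle of the lower edge of its face, preheater (0, -75, 54) mm; the face looks along +y. The carrier's nose must be pressed firmly against it (more than 8 N) but not rammed (less than 25 N). It is rigid: feel for it.
- stand: Fixed aluminium loading stand beyond the gap at the preheater's +y side: deck 124 (x) x 140 (y) mm with slippery dark glide strips, upper face 65.5 mm above the desk (1.5 mm higher than the ledges), fences 6 mm high along both sides, inner faces at x = +-57 mm. Origin: centre of its underside. It may stand 3 mm sideways and 0.02 rad out of line with the preheater.
- stand_edge (a point): Middle of the deck edge that faces the preheater: stand (0, -70, 65.5) mm. From here to the level part of the ledges the gap is 82 to 90 mm, of which the ramps cover the last 19 mm.
- carrier: Loose board carrier: aluminium frame 100 (x) x 130 (y) x 8 mm with a green circuit board; black heat sink and yellow transformer near the nose, 27 mm high. 0.72 to 0.98 kg, centre of mass about 40 mm behind the nose. Origin: centre of its underside. Its -y end is the nose and leads; at the +y end (tail) stands a flange 80 mm wide, 4 mm thick, 22 mm high. Home: origin at preheater (0, -10, 64) mm.
- carrier_nose (a point): Middle of the lower edge of the carrier's nose: carrier (0, -65, 0) mm. Home, it is at preheater y = -75 mm. Once some 40 mm stick out over the gap the nose drops unless the tail is held down at the handle, with 8 to 20 N just before the nose lands; an arm that gives under that load must bear down beforehand. More than 3 mm below the ledges is too low.
- carrier_bar (a point): Middle of the carrier's handle, a round level steel bar 10 mm thick, 56 mm long along the carrier's x, at carrier (0, 44, 50) mm on posts at x = +-34 mm. Pinch it from above with the fingers before and behind it (closing along the carrier's y); below it all stays under 28 mm above the carrier's underside.
- keeper (a joint): Keeper on the +x guide near the mouth: dark steel bar turning about an upright axis. 0 = shut, bar along preheater -x, about 2 mm behind the flange of a carrier that is home (one that stands out blocks it). At value q it points along (-cos q, sin q) in preheater x, y. Starts at 2.0 to 2.7 rad, clear of the way; range 0 to 2.9. Light friction (0.03 N m); stays where it is left.
- keeper_pivot (a point): The keeper's axis: preheater (56, 62, 86) mm. The bar is 10 mm wide, 7 mm thick, its top 85.5 mm above the desk, its end 56 mm from the axis.
- keeper_post (a point): Point on the axis of the keeper's round upright red post, 12 mm thick, 46 mm from the pivot; the post rises from 85.5 to 115.5 mm above the desk and this point is at 109.5 mm. Pinch it or push it from above, fingertips above 88 mm. Shut, it stands 28 mm behind the handle bar of a carrier that is home.
- spool: Bystander: blue and grey solder spool, 54 x 48 x 41 mm, loose on the desk on the robot's side of the preheater. Origin: centre of its underside. To its right a black microscope arm stands at world (0.50, -0.16 to -0.31) and a rack's rail runs at x = 0.46, y below -0.33, z = 0.295: draw back before swinging past.
- jar: Bystander: small jar with a yellow lid, 36 mm across, 39 mm high, loose on the desk on the robot's side near the gap. Origin: centre of its underside. Near it, between robot and work, stands a desk lamp: round head about world (0.32, -0.05), 0.16 m across, up to z = 0.30; pole at (0.345, 0.21), 0.36 m high: pass over them.
- bottle: Bystander: white bottle with a white cap, 45 mm across, 83 mm high, loose on the desk on the far side of the gap. Origin: centre of its underside.

How it is judged:
By the outcome, as a careful person would: the job done as asked, in the order asked, and still so for the second after the job is handed in, with the robot touching nothing.
It also fails if it takes over 72 s, if anything falls off the work surface, if the arm or the gripper's body presses on something with over 40 N, if the wrist force passes 120 N, or if a joint passes its speed limit or range.

## Working session

There is one attempt and no reset: what is moved stays moved. The work goes in short steps, Python scripts to look and compute and a tool call to move; the robot and the scene stay as the last step left them, time stands still between calls to the robot, and variables do not carry over. Pictures are saved under pics/ and viewed, at most 10 in all, crops included, and the job is handed in when it is done.

Besides the shell and the picture viewer there is one more tool, called after ">>>" as name([rows], argument=value, ...), one row to a line, values as JSON. move_arm: Moves the arm, as the interface text tells. Its arguments: {"type":"object","properties":{"steps":{"type":"array"}},"required":["steps"]}

```bash
mkdir -p pics; ls
python3 - <<'E'
from workcell import ctrl,cams
import cv2,numpy as np
o=ctrl.get_obs();print({k:np.round(v,3).tolist() for k,v in o.items()})
for n in("scene","top"):
    d=cams.get_image(n);cv2.imwrite(f"pics/{n}0.png",cv2.resize(d["image"][:,:,::-1],(800,600),interpolation=cv2.INTER_CUBIC))
    print(n,np.round(d["camera_matrix"],1).tolist(),np.round(d["xyz"],1).tolist(),np.round(d["rotation"],4).tolist())
    for t in("preheater","stand","carrier","carrier_bar","keeper","keeper_post","back_stop","spool","jar","bottle"):
        print(t,[(np.round(r["rect"]).tolist(),round(r["p"],2)) for r in cams.boxes_of(n,t)][:2])
E
```

```text
pics
{'t': 0.0, 'qpos': [1.298, 0.424, 1.631, -0.0, 1.089, -0.019], 'qvel': [-0.0, -0.0, 0.0, -0.001, 0.001, 0.0], 'joint_torque': [-0.001, -54.462, -27.366, 0.064, 0.023, -0.0], 'ee_pos': [156.761, 604.446, 221.904], 'orientation': [-0.398, -3.116, 0.002], 'ft_force': [-0.445, -0.41, 0.146], 'moment': [-0.015, -0.038, 0.052], 'grasp_force': 0.0, 'width': 87.517}
scene [[351.8, 0.0, 252.7], [0.0, 351.8, 190.8], [0.0, 0.0, 1.0]] [191.7, -320.4, 758.2] [-2.308, 0.9083, -0.3234]
preheater [([288.0, 217.0, 91.0, 107.0], 0.77)]
stand [([218.0, 181.0, 66.0, 62.0], 0.66)]
carrier [([217.0, 168.0, 58.0, 47.0], 0.94), ([287.0, 216.0, 94.0, 104.0], 0.24)]
carrier_bar [([216.0, 168.0, 58.0, 53.0], 0.87)]
keeper [([279.0, 178.0, 9.0, 28.0], 0.65)]
keeper_post [([279.0, 176.0, 10.0, 26.0], 0.64)]
back_stop [([313.0, 236.0, 28.0, 28.0], 0.39)]
spool [([262.0, 272.0, 16.0, 20.0], 0.59)]
jar [([239.0, 239.0, 11.0, 5.0], 0.48)]
bottle [([258.0, 161.0, 15.0, 32.0], 0.96)]
top [[395.9, 0.0, 259.2], [0.0, 395.9, 190.3], [0.0, 0.0, 1.0]] [437.1, 85.7, 939.5] [-2.1155, 2.1493, -0.192]
preheater [([298.0, 197.0, 93.0, 76.0], 0.94)]
stand [([200.0, 206.0, 64.0, 65.0], 0.7)]
carrier [([198.0, 210.0, 63.0, 50.0], 0.92), ([297.0, 197.0, 95.0, 79.0], 0.56)]
carrier_bar [([197.0, 209.0, 65.0, 52.0], 0.95)]
keeper [([264.0, 165.0, 27.0, 16.0], 0.7), ([300.0, 197.0, 96.0, 81.0], 0.45)]
keeper_post [([265.0, 165.0, 25.0, 20.0], 0.64)]
back_stop [([339.0, 190.0, 9.0, 45.0], 0.84), ([297.0, 196.0, 94.0, 80.0], 0.18)]
spool [([322.0, 247.0, 24.0, 23.0], 0.89)]
jar [([286.0, 247.0, 14.0, 20.0], 0.62)]
bottle [([214.0, 160.0, 27.0, 25.0], 0.97)]
```

```bash
cat > h.py <<'E'
import numpy as np,cv2
from scipy.spatial.transform import Rotation as R
def cam(d,o=None):
    """K, camera rotation (cam->world), camera centre."""
    if "mount" in d:
        T=np.eye(4);T[:3,:3]=R.from_rotvec(o["orientation"]).as_matrix();T[:3,3]=o["ee_pos"]
        T=T@np.array(d["mount"]);return np.array(d["camera_matrix"]),T[:3,:3],T[:3,3]
    r=np.array(d["rotation"]);Rm=R.from_rotvec(r).as_matrix() if r.size==3 else r
    return np.array(d["camera_matrix"]),Rm,np.array(d["xyz"])
def toz(c,uv,z):
    K,Rm,p=c;v=Rm@np.linalg.solve(K,[uv[0],uv[1],1]);return p+v*(z-p[2])/v[2]
def proj(c,P):
    K,Rm,p=c;q=(np.atleast_2d(P)-p)@Rm@K.T;return q[:,:2]/q[:,2:]
E
python3 - <<'E'
from workcell import cams
import cv2,numpy as np
d=cams.get_image("top")
im=d["image"][:,:,::-1][130:280,140:360]
cv2.imwrite("pics/topc.png",cv2.resize(im,None,fx=3.6,fy=3.6,interpolation=cv2.INTER_CUBIC))
E
```

```text
(no output)
```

View pics/topc.png

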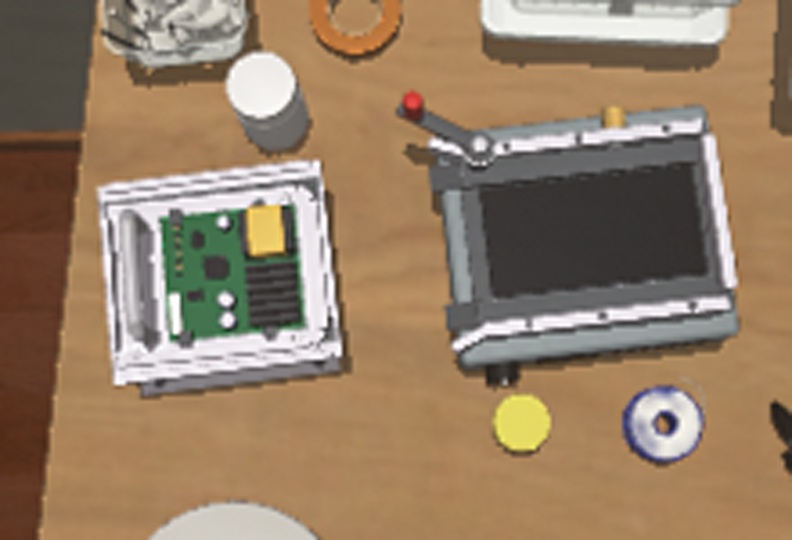

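View pics/scene0.png

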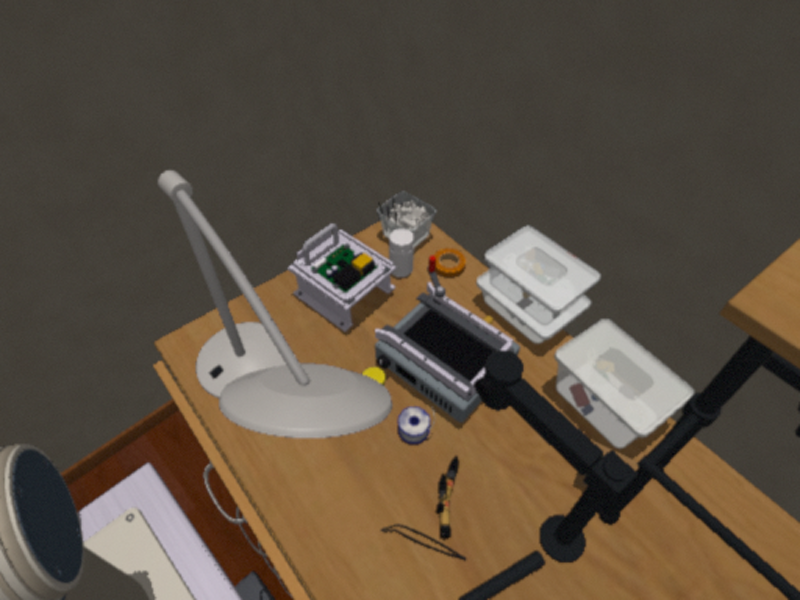

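Run:
```python
from workcell import cams,ctrl
from h import *
d=cams.get_image("top");c=cam(d)
def P(U,V,z): return toz(c,(140+U/3.6,130+V/3.6),z)
def show(n,a):print(n,np.round(a,1))
b1=P(127,212,120);b2=P(147,345,120);show("bar",[b1,b2,(b1+b2)/2])
show("bar axis ang (x dir)",np.degrees(np.arctan2(*(b1-b2)[[1,0]])))
for n,p in dict(pivot=(481,147,86),post=(411,104,115),gu_mouth=(432,147,76),gu_end=(705,127,76),bs_t=(710,140,84),bs_b=(730,288,84),gl_end=(730,303,76),gl_m=(470,338,76),st_tl=(98,188,71),st_tr=(320,163,71),st_bl=(117,382,71),st_br=(341,355,71),nose_t=(310,188,73.5),nose_b=(330,345,73.5)).items():show(n,P(*p))
```

```text
bar [[587.2 256.6 120. ]
 [509.4 243.6 120. ]
 [548.3 250.1 120. ]]
bar axis ang (x dir) 9.5
pivot [630.6  47.6  86. ]
post [650.9  90.  115. ]
gu_mouth [633.4  77.6  76. ]
gu_end [643.5 -92.6  76. ]
bs_t [633.3 -93.6  84. ]
bs_b [ 541.5 -101.1   84. ]
gl_end [ 533.3 -102.3   76. ]
gl_m [514.4  56.5  76. ]
st_tl [611.6 285.2  71. ]
st_tr [625.4 147.4  71. ]
st_bl [491.6 270.8  71. ]
st_br [505.8 135.   71. ]
nose_t [609.1 153.5  73.5]
nose_b [511.8 141.5  73.5]
```

>>> move_arm([
  [[0, 0, -1], -1, 0],
  [[0, 0, -1], -1, 0],
  [[0, 0, -1], -1, 0],
  [[0, 0, -1], -1, 0],
  [[0, 0, -1], -0.3, 0],
  [[-0.8, -1, 0], 0, 0],
  [[-0.8, -1, 0], 0, 0],
  [[-0.8, -1, 0], 0, 0],
  [[-0.8, -1, 0], 0, 0],
  [[-0.8, -1, 0], 0, 0],
  [[-0.8, -1, 0], 0, 0],
  [[-0.8, -1, 0], 0, 0],
  [[-0.8, -1, 0], 0, 0],
  [[-0.8, -1, 0], 0, 0],
  [[-0.8, -1, 0], 0, 0],
  [[-0.8, -1, 0], 0, 0],
  [[-0.8, -1, 0], 0, 0],
  [[-0.8, -1, 0], 0, 0],
  [[-0.8, -1, 0], 0, 0],
  [[0, 0, 0], 0, 0],
])

```text
t: 2.87
ee_pos: [480.4, 288.2, 347.7]
orientation: [-0.185, 3.135, -0.002]
ft_force: [-0.3, 0.1, 0.2]
width: 87.7
grasp_force: 0.0
```

Run:
```python
from workcell import cams,ctrl
from h import *
o=ctrl.get_obs();print({k:np.round(v,3).tolist() for k,v in o.items()})
d=cams.get_image("wrist");c=cam(d,o);print(np.round(d["camera_matrix"],1).tolist(),np.round(d["mount"],3).tolist(),np.round(c[2],1))
cv2.imwrite("pics/w1.png",cv2.resize(d["image"][:,:,::-1],(800,600),interpolation=cv2.INTER_CUBIC))
for t in("preheater","stand","carrier","carrier_bar","keeper","back_stop"):
    print(t,[(np.round(r["rect"]).tolist(),round(r["p"],2)) for r in cams.boxes_of("wrist",t)][:2])
```

```text
{'t': 2.867, 'qpos': [0.52, 0.204, 1.642, -0.002, 1.295, -1.168], 'qvel': [0.065, -0.012, 0.023, 0.041, 0.007, 0.081], 'joint_torque': [-1.544, -44.059, -30.891, -0.169, 0.105, -0.698], 'ee_pos': [480.366, 288.193, 347.723], 'orientation': [-0.185, 3.135, -0.002], 'ft_force': [-0.344, 0.127, 0.203], 'moment': [0.07, 0.02, -0.021], 'grasp_force': 0.0, 'width': 87.745}
[[346.0, 0.0, 259.6], [0.0, 346.0, 194.6], [0.0, 0.0, 1.0]] [[-0.001, -0.957, -0.289, 79.804], [1.0, -0.001, -0.0, 0.805], [0.0, -0.289, 0.957, -161.963], [0.0, 0.0, 0.0, 1.0]] [400.8 279.8 509.6]
preheater [([59.0, 209.0, 117.0, 144.0], 0.83)]
stand [([196.0, 200.0, 107.0, 96.0], 0.65)]
carrier [([198.0, 206.0, 100.0, 79.0], 0.71)]
carrier_bar [([197.0, 205.0, 102.0, 78.0], 0.58)]
keeper [([88.0, 262.0, 49.0, 41.0], 0.83)]
back_stop []
```

View pics/w1.png

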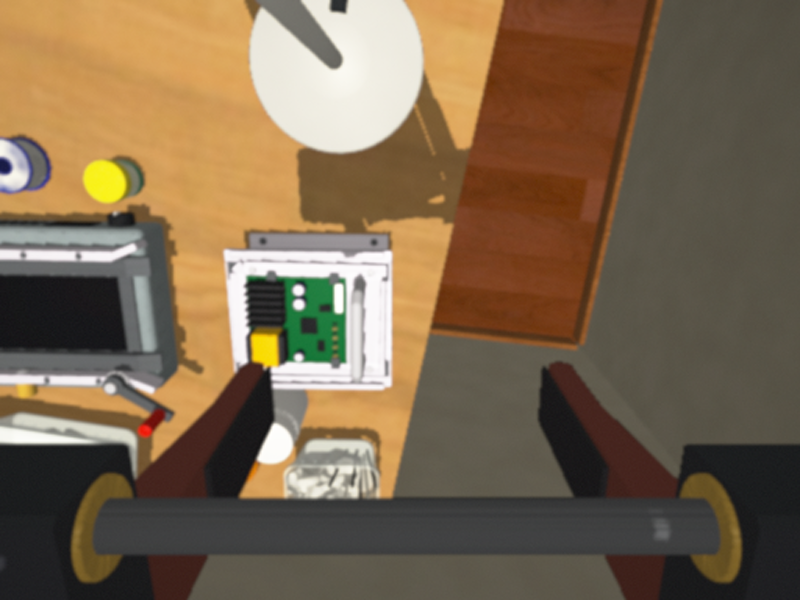

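>>> move_arm([
  [[-0.3, -0.8, 0], 0, 0],
  [[-0.3, -0.8, 0], 0, 0],
  [[-0.3, -0.8, 0], 0, 0],
  [[-0.3, -0.8, 0], 0, 0],
  [[-0.3, -0.8, 0], 0, 0],
  [[-0.3, -0.8, 0], 0, 0],
  [[-0.3, -0.8, 0], 0, 0],
  [[-0.3, -0.8, 0], 0, 0],
  [[0, 0, 0], 0, 0],
  [[0, 0, 0], 0, 0],
  [[0, 0, 0], 0, 0],
])

```text
t: 4.13
ee_pos: [555.7, 140.9, 347.7]
orientation: [0.192, -3.136, -0.001]
ft_force: [-0.3, 0.2, 0.3]
width: 87.9
grasp_force: 0.0
```

Run:
```python
from workcell import cams,ctrl
from h import *
import pickle
o=ctrl.get_obs();print({k:np.round(v,3).tolist() for k,v in o.items() if k in("ee_pos","orientation","qvel")})
d=cams.get_image("wrist");pickle.dump((o,d),open("w2.pkl","wb"))
cv2.imwrite("pics/w2.png",cv2.resize(d["image"][60:320,:,::-1],(800,406),interpolation=cv2.INTER_CUBIC))
```

```text
{'qvel': [0.01, -0.004, 0.002, -0.001, 0.0, -0.002], 'ee_pos': [555.701, 140.877, 347.664], 'orientation': [0.192, -3.136, -0.001]}
```

View pics/w2.png

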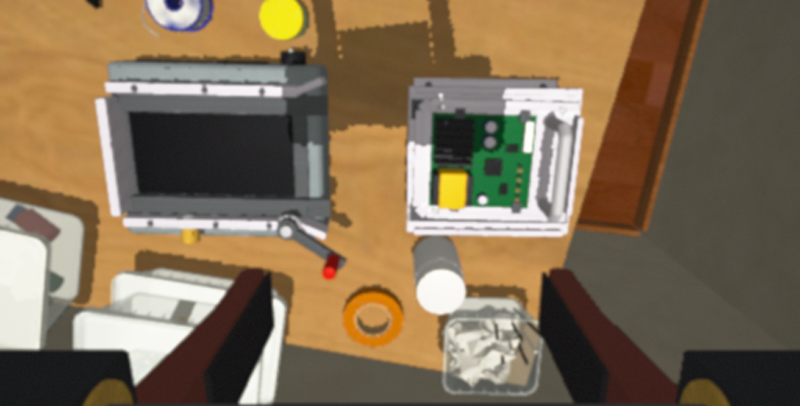

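```bash
cat > fit.py <<'E'
from h import *
import pickle
from scipy.optimize import least_squares
o,d=pickle.load(open("w2.pkl","rb"));c=cam(d,o)
W=lambda U,V:(U/1.5625,60+V/1.5625)
def world(p,P):
    P=np.atleast_2d(np.array(P,float));a=p[2];r=np.array([[np.cos(a),-np.sin(a)],[np.sin(a),np.cos(a)]])
    return np.c_[P[:,:2]@r.T+p[:2],P[:,2]]
def fit(P,uv,p0,cc=None):
    s=least_squares(lambda p:(proj(cc or c,world(p,P))-uv).ravel(),p0,loss="soft_l1",x_scale=[1,1,.01]);return s.x,s.fun.reshape(-1,2)
if __name__=="__main__":
    P=[(56,62,88),(-75,-88,56),(-75,88,56),(75,-88,56),(-48,-83,84),(48,-83,84)]
    uv=np.array([W(*a) for a in[(288,227),(108,64),(325,66),(123,233),(97,99),(110,216)]])
    p,r=fit(P,uv,[580,-15,.1]);print("preheater",np.round(p,4),np.round(r,1).tolist())
    b=[toz(c,W(*a),120) for a in[(561,125),(561,210)]];print("bar",np.round(b,1))
    im=cv2.resize(d["image"][:,:,::-1],None,fx=5,fy=5,interpolation=cv2.INTER_CUBIC).copy()
    def line(p,A,col):
        q=(proj(c,world(p,A))*5+2).astype(int);cv2.polylines(im,[q.reshape(-1,1,2)],False,col,1)
    line(p,[(-75,-88,56),(-75,88,56),(75,88,56),(75,-88,56),(-75,-88,56)],(0,0,255))
    for s in(-1,1):line(p,[(s*51.75,-75,76),(s*51.75,70,76),(s*62,92,76)],(255,0,255))
    line(p,[(-48,-75,84),(48,-75,84),(48,-83,84),(-48,-83,84),(-48,-75,84)],(255,128,0))
    line(p,[(56,62,86),(56,62,92)],(0,255,0))
    cv2.imwrite("pics/w2a.png",im[470:1080,300:1100][:600]);cv2.imwrite("pics/w2b.png",im[520:1090,1250:1900])
E
python3 fit.py
```

```text
preheater [ 5.823876e+02 -1.355670e+01  8.880000e-02] [[-0.1, 2.9], [-1.7, -2.8], [-1.1, 0.7], [2.5, 1.2], [0.0, -1.3], [1.6, -0.4]]
bar [[516.1 249.3 120. ]
 [578.8 262.3 120. ]]
```

View pics/w2a.png

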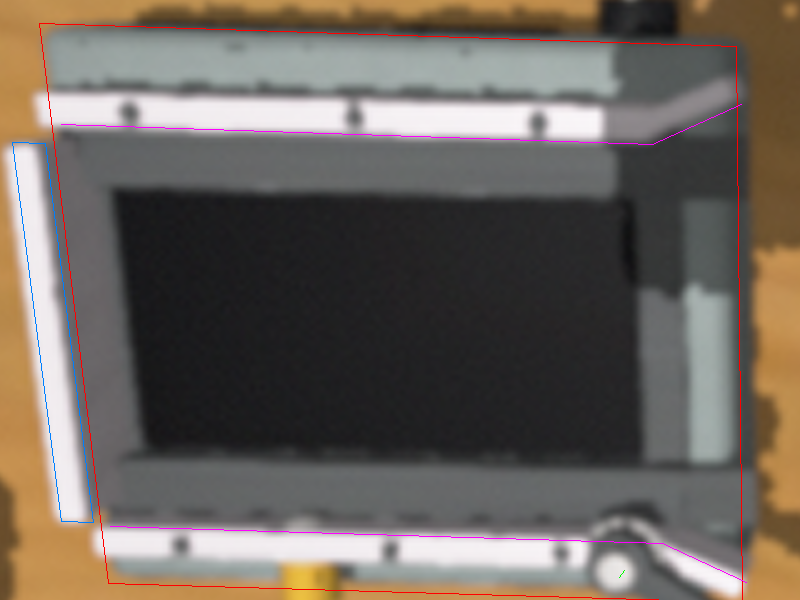

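View pics/w2b.png

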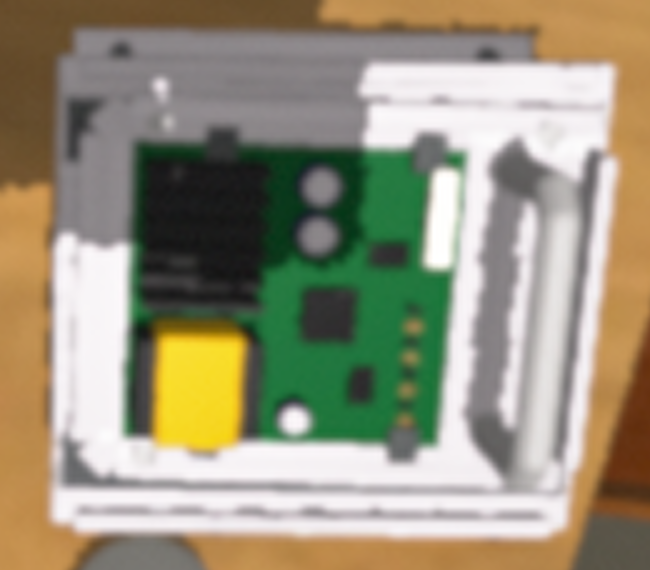

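```bash
cat > fit2.py <<'E'
from fit import *
A=lambda U,V:((300+U-2)/5,(470+V-2)/5)
B=lambda U,V:((1250+U-2)/5,(520+V-2)/5)
P=[(56,62,90),(-48,-83,84),(-48,-75,84),(48,-83,84),(48,-75,84),(-51.75,70,76),(-62,92,76),(62,92,76)]
uv=np.array([A(*a) for a in[(616,572),(6,143),(41,143),(57,521),(90,521),(650,139),(735,101),(742,576)]])
p,r=fit(P,uv,[580,-15,.1]);print("preheater",np.round(p,4),np.round(r*5).tolist())
# guide inner edges at z=76: local coords
for a in[(60,128),(350,134),(640,139),(110,530),(350,537),(570,543)]:
    w=toz(c,A(*a),76)[:2]-p[:2];k=p[2];print("guide local",np.round([w@[np.cos(k),np.sin(k)],w@[-np.sin(k),np.cos(k)]],1))
b=np.array([toz(c,B(*a),115.5) for a in[(562,190),(532,470)]]);print("bar",np.round(b,1),np.degrees(np.arctan2(*(b[1]-b[0])[[1,0]])),b.mean(0))
for n,a,z in[("flange l",(605,150),87.5),("flange r",(580,485),87.5),("st n",(58,57),71.5),("st f",(52,525),71.5),("st far t",(560,537),71.5),("st near t",(615,65),71.5)]:print(n,np.round(toz(c,B(*a),z),1))
E
python3 fit2.py
```

```text
preheater [ 5.819034e+02 -1.477960e+01  9.420000e-02] [[2.0, -0.0], [1.0, -2.0], [-1.0, -1.0], [1.0, -0.0], [-1.0, 0.0], [-4.0, 1.0], [0.0, -1.0], [1.0, 3.0]]
guide local [-50.8 -73.9]
guide local [-51.3  -2.8]
guide local [-52.   68.4]
guide local [ 52.9 -74.2]
guide local [ 53.1 -11.3]
guide local [53.2 46.5]
bar [[517.9 254.3 115.5]
 [584.3 261.  115.5]] 5.702755856160086 [551.14866289 257.66230315 115.5       ]
flange l [510.1 271.4  87.5]
flange r [594.5 283.2  87.5]
st n [505.4 137.5  71.5]
st f [627.1 150.9  71.5]
st far t [614.  286.6  71.5]
st near t [490.6 274.7  71.5]
```

>>> move_arm([
  [[0, 0, 0], 0.2, 0],
  [[-0.05, 0.78, 0], 0, 0],
  [[-0.05, 0.78, 0], 0, 0],
  [[-0.05, 0.78, 0], 0, 0],
  [[-0.05, 0.78, 0], 0, 0],
  [[-0.05, 0.78, 0], 0, 0],
  [[-0.05, 0.78, 0], 0, 0],
  [[0, 0, 0.9], 0, 0],
  [[0, 0, 0.9], 0, 0],
  [[0, 0, 0.9], 0, 0],
  [[0, 0, 0.9], 0, 0],
  [[0, 0, 0.9], 0, 0],
  [[0, 0, 0.9], 0, 0],
  [[0, 0, 0.9], 0, 0],
  [[0, 0, 0.9], 0, 0],
  [[0, 0, 0], 0, 0],
  [[0, 0, 0], 0, 0],
])

```text
t: 5.6
ee_pos: [550.5, 257.4, 167.0]
orientation: [0.164, -3.135, 0.001]
ft_force: [-0.4, -0.1, -0.1]
width: 88.1
grasp_force: 0.0
```

Run:
```python
from workcell import cams,ctrl
from h import *
import pickle
o=ctrl.get_obs();print({k:np.round(v,3).tolist() for k,v in o.items() if k in("ee_pos","orientation","ft_force")})
d=cams.get_image("wrist");pickle.dump((o,d),open("w3.pkl","wb"));c=cam(d,o)
cv2.imwrite("pics/w3.png",cv2.resize(d["image"][:,:,::-1],(800,600),interpolation=cv2.INTER_CUBIC))
print(np.round(proj(c,[(551,257.5,115.5),(520,254,115.5),(582,261,115.5)])*1.5625))
```

```text
{'ee_pos': [550.471, 257.441, 166.976], 'orientation': [0.164, -3.135, 0.001], 'ft_force': [-0.356, -0.089, -0.064]}
[[404. 340.]
 [403. 268.]
 [405. 407.]]
```

View pics/w3.png

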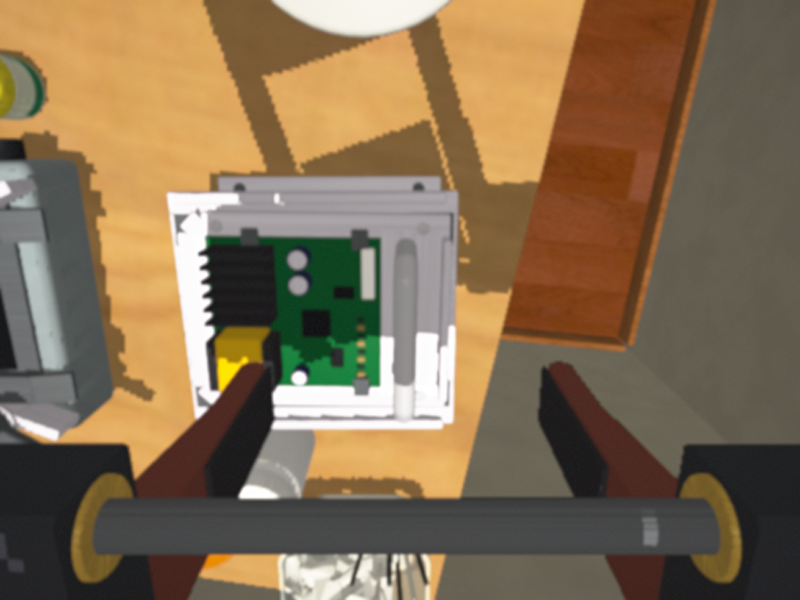

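Run:
```python
from h import *
import pickle
o,d=pickle.load(open("w3.pkl","rb"));c=cam(d,o)
f=lambda U,V,z:np.round(toz(c,(U/1.5625,V/1.5625),z),1)
print("bar",f(404,238,117),f(403,420,117))
print("board z74",f(206,237,74),f(209,386,74),f(381,237,74),f(381,386,74))
print("nose",f(178,212,73.5),f(197,405,73.5),"stand",f(167,193,71.5),f(459,193,71.5),f(445,428,71.5),f(198,427,71.5))
```

```text
bar [507.6 253.  117. ] [587.4 260.8 117. ]
board z74 [524.2 159.9  74. ] [601.9 161.3  74. ] [515.5 242.6  74. ] [592.6 249.7  74. ]
nose [513.7 146.7  73.5] [613.7 154.9  73.5] stand [505.7 140.9  71.5] [491.5 277.1  71.5] [614.7 285.9  71.5] [627.8 154.6  71.5]
```

>>> move_arm([
  [[0, 0, 0.8], 0, 0],
  [[0, 0, 0.8], 0, 0],
  [[0, 0, 0.6], 0, 0],
  [[0, 0, 0.4], 0, 0],
  [[0, 0, 0.16], 0, 0],
  [[0, 0, 0], 0, 0.5],
  [[0, 0, 0], 0, 0.8],
  [[0, 0, 0], 0, 1],
  [[0, 0, 0], 0, 1],
  [[0, 0, 0], 0, 1],
  [[0, 0, 0], 0, 1],
  [[0, 0, 0], 0, 1],
  [[0, 0, 0], 0, 1],
  [[0, 0, 0], 0, 1],
])

```text
t: 6.82
ee_pos: [551.5, 257.1, 98.7]
orientation: [-0.163, 3.137, 0.0]
ft_force: [-0.3, 0.5, 0.3]
width: 31.2
grasp_force: 0.0
```

>>> move_arm([
  [[0, 0, 0], 0, 1],
  [[0, 0, 0], 0, 1],
  [[0, 0, 0], 0, 1],
  [[0, 0, 0], 0, 1],
  [[0, 0, 0], 0, 1],
  [[0, 0, 0], 0, 1],
])

```text
t: 7.32
ee_pos: [551.4, 257.0, 98.6]
orientation: [0.163, -3.137, 0.0]
ft_force: [0.4, 0.4, 0.0]
width: 9.0
grasp_force: 30.0
```

>>> move_arm([
  [[0, 0, 0.08], 0.1, 1],
  [[0, 0, 0], 0, 1],
  [[0, 0, 0], 0, 1],
])

```text
t: 7.57
ee_pos: [552.1, 257.2, 98.5]
orientation: [-0.149, 3.137, 0.001]
ft_force: [-4.4, -2.2, 15.6]
width: 9.1
grasp_force: 30.0
```

>>> move_arm([
  [[0, 0, 0.03], 0, 1],
  [[-0.01, -0.08, 0], 0, 1],
  [[-0.015, -0.16, 0], 0, 1],
  [[-0.015, -0.16, 0], 0, 1],
  [[-0.015, -0.16, 0], 0, 1],
  [[-0.015, -0.16, 0], 0, 1],
  [[-0.015, -0.16, 0], 0, 1],
  [[-0.015, -0.16, 0], 0, 1],
  [[-0.015, -0.16, 0], 0, 1],
  [[-0.015, -0.16, 0], 0, 1],
  [[-0.01, -0.16, 0], 0, 1],
])

```text
t: 8.48
ee_pos: [561.1, 221.3, 98.5]
orientation: [-0.149, 3.132, 0.005]
ft_force: [-1.1, 4.3, 13.8]
width: 9.3
grasp_force: 30.0
```

>>> move_arm([
  [[0.02, 0, 0.03], 0, 1],
  [[0.01, -0.08, 0.03], 0, 1],
  [[0, -0.16, 0], 0, 1],
  [[0, -0.16, 0], 0, 1],
  [[0, -0.16, 0], 0, 1],
])

```text
t: 8.9
ee_pos: [563.1, 208.2, 98.5]
orientation: [-0.149, 3.129, 0.007]
ft_force: [0.5, 6.8, 22.0]
width: 9.2
grasp_force: 30.0
```

>>> move_arm([
  [[0.02, -0.16, 0], 0, 1],
  [[0.02, -0.16, 0], 0, 1],
  [[0, -0.16, 0], 0, 1],
  [[0, -0.16, 0], 0, 1],
])

```text
t: 9.23
ee_pos: [563.8, 192.0, 98.5]
orientation: [-0.149, 3.129, 0.007]
ft_force: [-1.1, 6.9, 22.0]
width: 9.1
grasp_force: 30.0
```

Run:
```python
from workcell import cams,ctrl
from h import *
o=ctrl.get_obs();print({k:np.round(v,3).tolist() for k,v in o.items() if k in("ee_pos","orientation","ft_force","moment")})
d=cams.get_image("scene")
cv2.imwrite("pics/s2.png",cv2.resize(d["image"][110:260,170:370,::-1],(800,600),interpolation=cv2.INTER_CUBIC))
```

```text
{'ee_pos': [563.754, 191.991, 98.469], 'orientation': [-0.149, 3.129, 0.007], 'ft_force': [-1.13, 6.907, 21.956], 'moment': [1.175, 0.157, 0.021]}
```

View pics/s2.png

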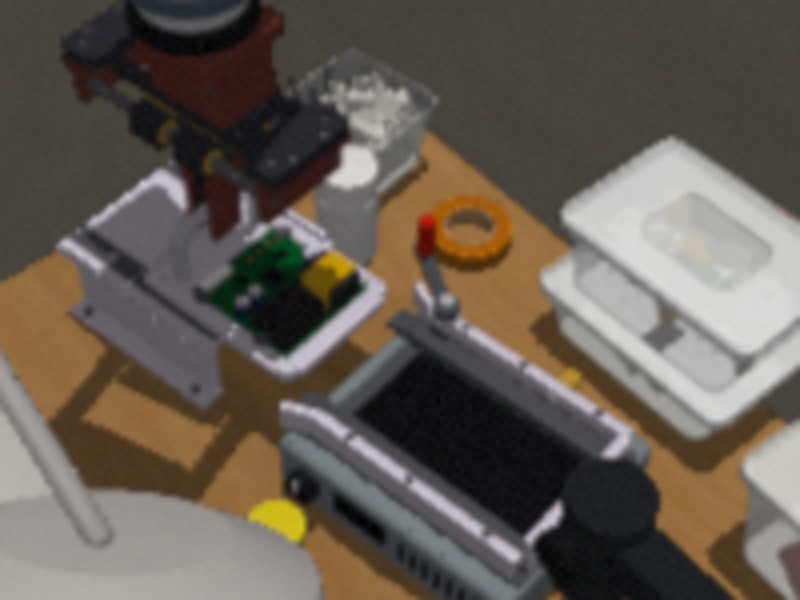

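>>> move_arm([
  [[0.02, -0.16, 0], 0, 1],
  [[0.02, -0.16, 0], 0, 1],
  [[0, -0.16, 0], 0, 1],
  [[0, -0.16, 0], 0, 1],
])

```text
t: 9.62
ee_pos: [564.4, 175.9, 98.5]
orientation: [-0.148, 3.129, 0.006]
ft_force: [-1.0, 7.2, 23.3]
width: 9.0
grasp_force: 30.0
```

>>> move_arm([
  [[0, -0.16, 0], 0, 1],
  [[0, -0.16, 0], 0, 1],
  [[0, -0.16, 0], 0, 1],
  [[0, -0.16, 0], 0, 1],
  [[0, 0, 0], 0, 1],
])

```text
t: 10.03
ee_pos: [566.1, 159.2, 98.6]
orientation: [-0.148, 3.128, 0.005]
ft_force: [0.1, 2.6, 24.4]
width: 9.1
grasp_force: 30.0
```

>>> move_arm([
  [[0, -0.12, -0.02], 0, 1],
  [[0, -0.12, -0.02], 0, 1],
  [[0, -0.12, -0.02], 0, 1],
  [[0, -0.12, -0.02], 0, 1],
  [[0, -0.12, -0.02], 0, 1],
  [[0, 0, 0], 0, 1],
])

```text
t: 10.53
ee_pos: [564.9, 143.1, 98.5]
orientation: [-0.149, 3.134, 0.002]
ft_force: [0.1, -0.1, 9.1]
width: 9.2
grasp_force: 30.0
```

>>> move_arm([
  [[0, -0.12, -0.01], 0, 1],
  [[0, -0.12, -0.01], 0, 1],
  [[0, -0.12, 0], 0, 1],
  [[0, -0.12, 0], 0, 1],
  [[0, 0, 0], 0, 1],
])

```text
t: 10.95
ee_pos: [565.4, 130.8, 98.4]
orientation: [-0.149, 3.136, 0.001]
ft_force: [0.2, -0.6, 7.5]
width: 9.3
grasp_force: 30.0
```

>>> move_arm([
  [[0, -0.12, 0], 0, 1],
  [[0, -0.12, 0], 0, 1],
  [[0, -0.12, 0], 0, 1],
  [[0, -0.12, 0], 0, 1],
  [[0, -0.12, 0], 0, 1],
  [[0, 0, 0], 0, 1],
])

```text
t: 11.45
ee_pos: [566.0, 115.3, 97.2]
orientation: [-0.15, 3.138, -0.001]
ft_force: [2.6, 0.4, -2.6]
width: 9.2
grasp_force: 30.0
```

>>> move_arm([
  [[-0.01, -0.16, 0], 0, 1],
  [[0, -0.16, 0], 0, 1],
  [[0, -0.16, 0], 0, 1],
  [[0, -0.16, 0], 0, 1],
  [[0, -0.16, 0], 0, 1],
  [[0, -0.16, 0], 0, 1],
  [[0, -0.16, 0], 0, 1],
  [[0, -0.16, 0], 0, 1],
  [[0, -0.16, 0], 0, 1],
  [[0, 0, 0], 0, 1],
])

```text
t: 12.28
ee_pos: [569.8, 79.0, 97.5]
orientation: [-0.149, 3.137, -0.001]
ft_force: [4.0, -0.0, -3.3]
width: 9.2
grasp_force: 30.0
```

>>> move_arm([
  [[-0.02, -0.1, 0.02], 0, 1],
  [[0, -0.12, 0], 0, 1],
  [[0, -0.12, 0], 0, 1],
  [[0, -0.12, 0], 0, 1],
  [[0, -0.12, 0], 0, 1],
  [[0, -0.12, 0], 0, 1],
  [[0, -0.12, 0], 0, 1],
  [[0, -0.12, 0], 0, 1],
  [[0, 0, 0], 0, 1],
])

```text
t: 13.03
ee_pos: [572.2, 55.9, 97.1]
orientation: [-0.149, 3.138, -0.001]
ft_force: [1.7, -0.5, 4.9]
width: 9.4
grasp_force: 30.0
```

>>> move_arm([
  [[-0.01, -0.12, -0.01], 0, 1],
  [[0, -0.12, 0], 0, 1],
  [[0, -0.12, 0], 0, 1],
  [[0, -0.12, 0], 0, 1],
  [[0, -0.12, 0], 0, 1],
  [[0, -0.12, 0], 0, 1],
  [[0, -0.12, 0], 0, 1],
  [[0, -0.12, 0], 0, 1],
  [[0, -0.12, 0], 0, 1],
  [[0, 0, 0], 0, 1],
])

```text
t: 13.87
ee_pos: [575.0, 29.0, 97.1]
orientation: [0.149, -3.138, 0.001]
ft_force: [1.5, -2.2, 2.7]
width: 9.4
grasp_force: 30.0
```

>>> move_arm([
  [[0, -0.04, 0], 0, 1],
  [[0, -0.04, 0], 0, 1],
  [[0, -0.04, 0], 0, 1],
  [[0, -0.04, 0], 0, 1],
  [[0, -0.04, 0], 0, 1],
  [[0, -0.04, 0], 0, 1],
  [[0, 0, 0], 0, 1],
])

```text
t: 14.45
ee_pos: [575.5, 23.6, 97.1]
orientation: [0.15, -3.138, 0.0]
ft_force: [1.2, 1.3, 1.5]
width: 9.2
grasp_force: 30.0
```

>>> move_arm([
  [[0, -0.03, 0], 0, 1],
  [[0, -0.03, 0], 0, 1],
  [[0, -0.03, 0], 0, 1],
  [[0, -0.03, 0], 0, 1],
  [[0, 0, 0], 0, 1],
])

```text
t: 14.87
ee_pos: [575.8, 20.6, 97.1]
orientation: [0.149, -3.138, 0.0]
ft_force: [0.7, 0.4, 1.2]
width: 8.7
grasp_force: 30.0
```

>>> move_arm([
  [[0, -0.02, 0], 0, 1],
  [[0, -0.02, 0], 0, 1],
  [[0, -0.02, 0], 0, 1],
  [[0, -0.02, 0], 0, 1],
  [[0, 0, 0], 0, 1],
])

```text
t: 15.28
ee_pos: [576.0, 18.7, 97.1]
orientation: [0.15, -3.138, 0.0]
ft_force: [1.0, 1.8, 0.4]
width: 9.3
grasp_force: 30.0
```

>>> move_arm([
  [[0, -0.02, 0], 0, 1],
  [[0, -0.02, 0], 0, 1],
  [[0, -0.02, 0], 0, 1],
  [[0, 0, 0], 0, 1],
])

```text
t: 15.62
ee_pos: [576.2, 17.2, 97.1]
orientation: [0.15, -3.138, 0.0]
ft_force: [0.6, 1.5, 0.2]
width: 8.8
grasp_force: 30.0
```

>>> move_arm([
  [[0, -0.02, 0], 0, 1],
  [[0, -0.02, 0], 0, 1],
  [[0, -0.02, 0], 0, 1],
  [[0, 0, 0], 0, 1],
])

```text
t: 15.95
ee_pos: [576.1, 16.8, 97.2]
orientation: [0.149, -3.138, -0.002]
ft_force: [-0.1, 7.4, 0.7]
width: 9.1
grasp_force: 30.0
```

>>> move_arm([
  [[0, -0.02, 0], 0, 1],
  [[0, -0.02, 0], 0, 1],
  [[0, -0.01, 0], 0, 1],
  [[0, 0, 0], 0, 1],
  [[0, 0, 0], 0, 1],
])

```text
t: 16.37
ee_pos: [576.1, 16.7, 97.4]
orientation: [0.149, -3.138, -0.004]
ft_force: [-1.3, 13.4, 2.8]
width: 9.0
grasp_force: 30.0
```

>>> move_arm([
  [[0, -0.02, 0.01], 0, 1],
  [[0, 0, 0], 0, 1],
  [[0, 0, 0], 0, 1],
])

```text
t: 16.62
ee_pos: [576.1, 16.7, 97.3]
orientation: [0.148, -3.138, -0.006]
ft_force: [-1.8, 16.7, 4.8]
width: 9.2
grasp_force: 30.0
```

>>> move_arm([
  [[0, 0.04, -0.01], 0, 1],
  [[0, 0.03, 0], 0, 1],
  [[0, 0, 0], 0, 1],
  [[0, 0, 0], 0, 0.6],
  [[0, 0, 0], 0, 0.6],
  [[0, 0, 0], 0, 0.6],
  [[0, 0, 0], 0, 0.6],
  [[0, 0, 0], 0, 0.6],
  [[0, 0, 0], 0, 0.6],
  [[0, 0, 0], 0, 0.6],
])

```text
t: 17.45
ee_pos: [576.3, 15.7, 97.2]
orientation: [-0.149, 3.138, -0.0]
ft_force: [0.2, -0.4, -0.4]
width: 35.1
grasp_force: 0.0
```

>>> move_arm([
  [[0, 0, -0.4], 0, 0.6],
  [[0, 0, -0.8], 0, 0.6],
  [[0, 0, -1], 0, 0.6],
  [[0, 0, -1], 0, 0.6],
  [[0, 0, -0.8], 0, 0.6],
  [[-0.75, 0.55, 0], 0, 0.6],
  [[-0.75, 0.55, 0], 0, 0.6],
  [[-0.75, 0.55, 0], 0, 0.6],
  [[-0.75, 0.55, 0], 0, 0.6],
  [[-0.75, 0.55, 0], 0, 0.6],
  [[0, 0, 0], 0, 0.6],
  [[0, 0, 0], 0, 0.6],
])

```text
t: 18.45
ee_pos: [663.3, 93.8, 197.5]
orientation: [-0.152, 3.138, -0.0]
ft_force: [-0.5, -0.3, 0.2]
width: 34.9
grasp_force: 0.0
```

```bash
cat > k.py <<'E'
from workcell import cams,ctrl
from h import *
o=ctrl.get_obs();print({k:np.round(v,3).tolist() for k,v in o.items() if k in("t","ee_pos","orientation","ft_force")})
for n in("wrist","top"):
    d=cams.get_image(n);c=cam(d,o)
    hsv=cv2.cvtColor(d["image"],cv2.COLOR_RGB2HSV);m=((hsv[...,0]<6)|(hsv[...,0]>174))&(hsv[...,1]>180)&(hsv[...,2]>110)
    k,l,s,ce=cv2.connectedComponentsWithStats(m.astype(np.uint8))
    for i in range(1,k):
        if s[i,4]>8:
            x,y,w,h=s[i,:4];print(n,s[i].tolist(),"c@100",np.round(toz(c,ce[i],100.5),1),"tops@115",np.round([toz(c,(x+w/2,y+2),115)[:2],toz(c,(x+w/2,y+h-3),115)[:2]],1).tolist())
    cv2.imwrite(f"pics/k_{n}.png",cv2.resize(d["image"][:,:,::-1],(800,600),interpolation=cv2.INTER_CUBIC))
E
python3 k.py
```

```text
{'t': 18.45, 'ee_pos': [663.348, 93.776, 197.507], 'orientation': [-0.152, 3.138, -0.0], 'ft_force': [-0.498, -0.257, 0.229]}
wrist [251, 182, 14, 14, 136] c@100 [656.9  91.8 100.5] tops@115 [[649.4, 91.9], [656.3, 92.6]]
```

View pics/k_wrist.png

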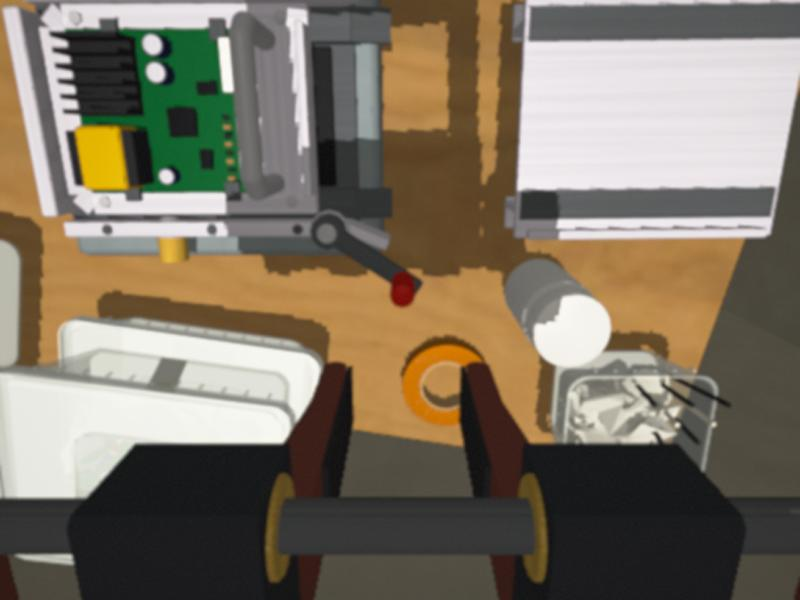

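Run:
```python
from workcell import cams,ctrl
from h import *
o=ctrl.get_obs();w=cam(cams.get_image("wrist"),o);s=cam(cams.get_image("scene"))
for a,b in[((300,415),(562,215)),((402,290),(428,218))]:
    a=np.array(a)/1.5625;b=np.array(b)/4+[170,110]
    D=[c[1]@np.linalg.solve(c[0],[*u,1]) for c,u in((w,a),(s,b))]
    t=np.linalg.lstsq(np.c_[D[0],-D[1]],s[2]-w[2],rcond=None)[0]
    print(np.round(w[2]+D[0]*t[0],1),np.round(s[2]+D[1]*t[1],1))
```

```text
[728.2  42.7  98.9] [730.7  41.8 100.5]
[648.8  90.4 117.3] [652.6  87.7 118.3]
```

>>> move_arm([
  [[0.44, -0.05, 0], 0, 0.6],
  [[0, 0, 0.9], 0, 0.6],
  [[0, 0, 0.9], 0, 0.6],
  [[0, 0, 0.9], 0, 0.6],
  [[0, 0, 0.6], 0, 0.6],
  [[0, 0, 0.5], 0, 0.6],
  [[0, 0, 0.26], 0, 0.6],
  [[0, 0, 0], 0, 1],
  [[0, 0, 0], 0, 1],
  [[0, 0, 0], 0, 1],
  [[0, 0, 0], 0, 1],
  [[0, 0, 0], 0, 1],
  [[0, 0, 0], 0, 1],
])

```text
t: 19.73
ee_pos: [653.1, 91.1, 96.8]
orientation: [-0.15, 3.136, 0.0]
ft_force: [0.1, -0.3, 3.8]
width: 11.1
grasp_force: 30.0
```

>>> move_arm([
  [[0.13, 0.06, -0.01], 0, 1],
  [[0.14, 0.05, 0], 0, 1],
  [[0.14, 0.05, 0], 0, 1],
  [[0.14, 0.05, 0], 0, 1],
  [[0.14, 0.01, 0], 0, 1],
  [[0.14, 0.01, 0], 0, 1],
  [[0.14, 0.01, 0], 0, 1],
  [[0.14, 0.01, 0], 0, 1],
  [[0.14, -0.03, 0], 0, 1],
  [[0.14, -0.03, 0], 0, 1],
  [[0.13, -0.03, 0], 0, 1],
  [[0.13, -0.03, 0], 0, 1],
  [[0, 0, 0], 0, 1],
])

```text
t: 20.82
ee_pos: [610.2, 92.8, 96.8]
orientation: [-0.149, 3.138, 0.005]
ft_force: [-2.8, 13.2, 6.8]
width: 11.4
grasp_force: 30.0
```

>>> move_arm([
  [[0.12, -0.02, 0], 0, 1],
  [[0.12, -0.04, 0], 0, 1],
  [[0.12, -0.07, 0], 0, 1],
  [[0.12, -0.07, 0], 0, 1],
  [[0.1, -0.1, 0], 0, 1],
  [[0.1, -0.1, 0], 0, 1],
  [[0.09, -0.1, 0], 0, 1],
  [[0.08, -0.1, 0], 0, 1],
  [[0, 0, 0], 0, 1],
])

```text
t: 21.57
ee_pos: [585.8, 76.2, 96.4]
orientation: [0.149, -3.129, -0.007]
ft_force: [-17.5, 16.3, 20.0]
width: 10.9
grasp_force: 30.0
```

>>> move_arm([
  [[0, 0, 0], 0, 0.7],
  [[0, 0, 0], 0, 0.7],
  [[0, 0, 0], 0, 0.7],
  [[0, 0, 0], 0, 0.7],
  [[0, 0, -0.4], 0, 0.7],
  [[0, 0, -0.8], 0, 0.7],
  [[0, 0, -1], 0, 0.7],
  [[0, 0, -1], 0, 0.7],
  [[0, 0, -0.8], 0, 0.7],
  [[-0.8, 0.4, 0], 0, 1],
  [[-0.8, 0.4, 0], 0, 1],
  [[0, 0, 0], 0, 1],
  [[0, 0, 0], 0, 1],
  [[0, 0, 0], 0, 1],
])

```text
t: 22.73
ee_pos: [628.3, 96.5, 195.7]
orientation: [0.149, -3.137, 0.001]
ft_force: [-0.1, -0.4, -0.5]
width: 0.5
grasp_force: 0.0
```

```bash
python3 k.py
```

```text
{'t': 22.733, 'ee_pos': [628.266, 96.529, 195.696], 'orientation': [0.149, -3.137, 0.001], 'ft_force': [-0.063, -0.424, -0.499]}
wrist [230, 148, 14, 15, 165] c@100 [596.5  76.8 100.5] tops@115 [[590.4, 77.6], [597.6, 78.1]]
```

View pics/k_wrist.png

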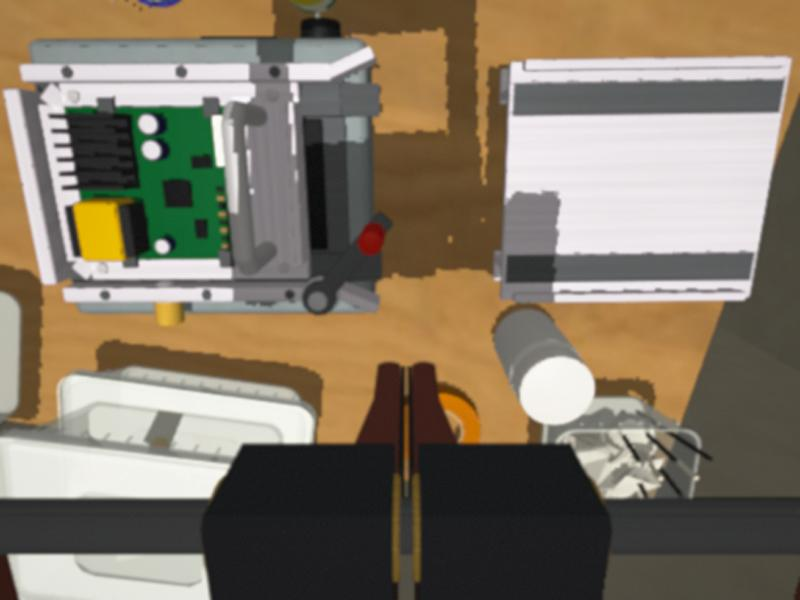

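>>> move_arm([
  [[0.5, 0.14, 0], 0, 1],
  [[0.5, 0.14, 0], 0, 1],
  [[0.5, 0.14, 0], 0, 1],
  [[0, 0, 0.9], 0, 1],
  [[0, 0, 0.9], 0, 1],
  [[0, 0, 0.9], 0, 1],
  [[0, 0, 0.7], 0, 1],
  [[0, 0, 0.5], 0, 1],
  [[0, 0, 0], 0, 1],
  [[0.04, -0.15, 0], 0, 1],
  [[0.04, -0.15, 0], 0, 1],
  [[0.04, -0.15, 0], 0, 1],
  [[0.04, -0.15, 0], 0, 1],
  [[0.04, -0.15, 0], 0, 1],
  [[0, 0, 0], 0, 1],
])

```text
t: 24.08
ee_pos: [587.6, 84.0, 99.0]
orientation: [-0.149, 3.137, -0.0]
ft_force: [-0.3, -0.4, -0.7]
width: 0.6
grasp_force: 0.0
```

>>> move_arm([
  [[0.04, -0.14, 0], 0, 1],
  [[0.04, -0.14, 0], 0, 1],
  [[0.04, -0.14, 0], 0, 1],
  [[0, -0.08, 0], 0, 1],
  [[0, -0.08, 0], 0, 1],
  [[0, 0, 0], 0, 1],
])

```text
t: 24.58
ee_pos: [586.1, 69.5, 98.4]
orientation: [-0.149, 3.138, -0.0]
ft_force: [0.3, 0.1, -0.9]
width: 0.5
grasp_force: 0.0
```

>>> move_arm([
  [[0, -0.05, 0], 0, 1],
  [[0, -0.05, 0], 0, 1],
  [[0, -0.05, 0], 0, 1],
  [[0, 0, 0], 0, 1],
])

```text
t: 24.92
ee_pos: [586.3, 66.1, 98.4]
orientation: [0.15, -3.138, 0.0]
ft_force: [-0.4, 0.8, 0.1]
width: 0.5
grasp_force: 0.1
```

>>> move_arm([
  [[0, -0.05, 0], 0, 1],
  [[0, -0.05, 0], 0, 1],
  [[0, -0.05, 0], 0, 1],
  [[0, 0, 0], 0, 1],
])

```text
t: 25.25
ee_pos: [586.7, 62.3, 98.4]
orientation: [-0.15, 3.138, -0.0]
ft_force: [-0.1, -0.5, 0.3]
width: 0.1
grasp_force: 0.1
```

>>> move_arm([
  [[0, -0.04, 0], 0, 1],
  [[0, -0.04, 0], 0, 1],
  [[0, -0.04, 0], 0, 1],
  [[0, 0, 0], 0, 1],
])

```text
t: 25.58
ee_pos: [586.8, 60.9, 98.4]
orientation: [0.148, -3.138, -0.004]
ft_force: [-1.6, 8.2, -0.1]
width: 0.2
grasp_force: 4.3
```

Run:
```python
from workcell import cams,ctrl
from h import *
o=ctrl.get_obs();print(np.round(o["ee_pos"],1),np.round(o["ft_force"],1))
d=cams.get_image("wrist");c=cam(d,o)
hsv=cv2.cvtColor(d["image"],cv2.COLOR_RGB2HSV);m=((hsv[...,0]<6)|(hsv[...,0]>174))&(hsv[...,1]>180)&(hsv[...,2]>60)
k,l,s,ce=cv2.connectedComponentsWithStats(m.astype(np.uint8))
for i in range(1,k):
    if s[i,4]>8: print(s[i].tolist(),np.round(toz(c,ce[i],100.5),1))
cv2.imwrite("pics/k3.png",cv2.resize(d["image"][:,:,::-1],(800,600),interpolation=cv2.INTER_CUBIC))
```

```text
[586.8  60.9  98.4] [-1.6  8.2 -0.1]
[218, 231, 24, 44, 726] [587.1  46.2 100.5]
```

>>> move_arm([
  [[0, 0.1, 0], 0, 1],
  [[0, 0.3, 0], 0, 1],
  [[0, 0.3, 0], 0, 1],
  [[0, 0, -0.6], 0, 1],
  [[0, 0, -1], 0, 1],
  [[0, 0, -1], 0, 1],
  [[0, 0, -1], 0, 1],
  [[-0.8, 0.2, -0.4], 0, 1],
  [[-0.8, 0.2, 0], 0, 1],
  [[0, 0, 0], 0, 1],
  [[0, 0, 0], 0, 1],
])

```text
t: 26.55
ee_pos: [624.3, 91.2, 198.3]
orientation: [-0.151, 3.138, -0.0]
ft_force: [-0.1, 0.6, -0.5]
width: 0.6
grasp_force: 0.0
```

```bash
python3 k.py
python3 - <<'E'
from workcell import cams
from h import *
for t in("spool","jar","bottle","carrier"):
    cams.get_image("top");print(t,[(np.round(r["rect"]).tolist(),round(r["p"],2)) for r in cams.boxes_of("top",t)][:1])
E
```

```text
{'t': 26.55, 'ee_pos': [624.286, 91.219, 198.284], 'orientation': [-0.151, 3.138, -0.0], 'ft_force': [-0.073, 0.575, -0.521]}
wrist [196, 138, 13, 14, 154] c@100 [587.9  44.9 100.5] tops@115 [[582.2, 47.3], [588.6, 47.6]]
spool []
jar []
bottle []
carrier []
```

Run:
```python
from workcell import cams,ctrl
from h import *
o=ctrl.get_obs();d=cams.get_image("wrist");c=cam(d,o)
o2={"ee_pos":[628.27,96.53,195.7],"orientation":[.149,-3.137,.001]};c2=cam(d,o2)
p=toz(c2,(318/1.5625,297/1.5625),90);print("pivot",np.round(p,1))
q=(np.array([587.9,44.9])+np.array([586.,46.9]))/2
print("q",np.round([np.arctan2(*(p[:2]-np.array(s))[[1,0]]) for s in([587.9,44.9],q)],3),"yaw .096")
g=cv2.cvtColor(d["image"],cv2.COLOR_RGB2GRAY)
for x,s in((10,"x'=-10"),(-8,"x'=-18")):  # brightness profile along y' beside the post, at z~86
    P=[(582.1-x*.9954-y*.0958,-16.8-x*.0958+y*.9954,86) for y in range(28,78,2)]
    uv=np.round(proj(c,P)).astype(int);print(s,[int(g[v,u]) for u,v in uv])
for n in("spool","jar","bottle"):
    for cn in("scene","top"):
        cams.get_image(cn);print(n,cn,[np.round(r["rect"]).tolist() for r in cams.boxes_of(cn,n)][:1])
```

```text
pivot [629.6  51.9  90. ]
q [0.166 0.14 ] yaw .096
x'=-10 [111, 106, 98, 125, 123, 128, 129, 124, 129, 128, 125, 127, 124, 128, 107, 89, 42, 16, 15, 17, 31, 52, 51, 53, 53]
x'=-18 [111, 107, 99, 122, 123, 126, 127, 125, 130, 126, 125, 128, 123, 127, 94, 45, 42, 37, 38, 39, 45, 51, 51, 51, 53]
spool scene [[262.0, 273.0, 21.0, 21.0]]
spool top []
jar scene [[241.0, 240.0, 11.0, 7.0]]
jar top []
bottle scene [[257.0, 160.0, 16.0, 32.0]]
bottle top []
```

```bash
python3 -c "
from workcell import ctrl
print(ctrl.close_job())"
```

```text
the job is handed in; nothing more can be done
None
```

I handed the job in at about 27 s: the carrier went in level, was pressed home against the back stop with about 17 N, and the keeper was swung shut until its stop was felt at about 8 N. The spool, jar and bottle still stood in place in the scene camera, but the final keeper position was checked only by measurement, as my 10 pictures were used up.

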